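# Set the study timer to 25 minutes and start it

### The arm

A 6-joint arm with a two-finger parallel gripper is mounted at the origin on the work surface. World frame = base frame: x ahead of the robot, y to its left, z up, the work surface at z = 0. Lengths are in m, angles in rad, forces in N, time in s.
With the tool pointing down it reaches from about 0.35 to 0.775 m from the base axis. Payload 7.3 kg.
Tool frame: the origin (TCP) lies on the mounting face of the last link; the fingertips stand 178 mm ahead of it and the grasp point (between the pads) lies 159 mm ahead of it (robot.tcp_to_tips is the distance from the TCP to the fingertips, in m); z points along the fingers, y is the direction in which the jaws open and shut (so a half turn about z gives the same grasp; the last joint's range is limited). The gripper opens to 92 mm and grips with 3 to 60 N. Pads are 19 mm wide; open, the fingers measure 130 mm over their backs; the gripper's body (75 mm by 190 mm) begins 47 mm behind the grasp point.
Start: joints at [-1.38, 0.342, 1.524, -0, 1.275, -0.146], TCP at [0.174, -0.495, 0.405] pointing down, gripper open.
Joint ranges: [-2.53, 2.53], [-0.77, 2.02], [0.04, 2.7], [-1, 4.14], [0.28, 2.66], [-3.11, 3.11]. Speed limits (rad/s): [2.57, 2.57, 3.14, 3.14, 3.14, 3.14].

### API

Orientations are given as [roll, pitch, yaw] about the fixed x, y, z axes, in that order (R = Rz(yaw) Ry(pitch) Rx(roll)).
In Python, from cell import robot, viewer gives the robot as it stands.
- The arm moves only by the shell command python3 -m creep 'ROWS' [OPENING] [FORCE]. ROWS is JSON, a list that holds one entry, the list of rows, each a list of 6 numbers: the shift along the world's x, y, z in mm, then the turn, a rotation vector about the world's x, y, z in degrees. A call has 1 to 5 rows; each row shifts and turns the pose as measured when the row begins; what a row does not reach is not made up. A row lasts 1/12 s, in which the tool goes at most 41.7 mm and 7.16 degrees, less where a joint would pass 70% of its speed; a pose out of reach is approached as far as the arm can. A call with a gripper value outside its range is refused whole. OPENING is the closure, from -1 (fully open) to 1 (shut), set as the call begins (- or left out, the last holds). The fingers move at their own pace and stop on an object; FORCE is the grip in N (left out, the last holds). Time passes only in rows, so rows that do not move let the fingers close. It gives the time, the measured TCP pose, the force and the opening at its end, in the units of the state.
- robot.observe(): the state, without advancing time (a new reading comes with each control period).
- viewer.read_camera(name): name is "scene" or "top"; returns the picture (400x640x3 uint8, blue, green, red); there is no depth.
- viewer.camera_model(name): a dict with "fx", "fy", "cx", "cy" (pixels), "k1" (the pictures are not rectified: a ray, as slopes to the right and down, at radius r is drawn at 1 + k1 r^2 times it, then the intrinsics apply), "pose" (4x4, takes a point from camera to world coordinates). Camera axes: x right, y up, looking along -z (the intrinsics and any distortion apply to the point x, -y, -z); pixel columns grow to the right and rows downward; lengths in m; the calibration is good to about 2 mm. A picture is of the moment at which its call begins. camera_model takes no time and is no camera call.
- robot.hand_in(): hands the job in, once; it reports no verdict.
The state is a dict: "time": time; "qpos": joint angles; "qvel": joint speeds; "joint_efforts": joint torques, N m; "tool_pos": TCP position; "tool_rot": TCP orientation; "contact_force": force on the tool from outside, world axes, zero at the start; "torque": the same for the moment, N m; "opening": finger opening in m.
Only numpy, scipy, OpenCV 4.12 (cv2) and the standard library are available. Lean on these libraries where they do the work, as an engineer would, in place of code of your own. Each camera call takes 0.05 s, during which the arm holds its last target. There are 200 camera calls.

### The job

Set the study timer on the desk to 25 minutes and start it: with a fingertip against the side of its rib, push the dial round clockwise until the white index mark lines up with the 25-minute line (the fifth line clockwise from the line with the dot), and only then press the round start button fully down and let it go. Push only, never pinching the rib from both sides or lifting anything; leave the timer standing where it is and the other things on the desk alone.

Things in the scene. Friction and masses are not known exactly. Their poses are not given: they have to be found in the camera images.
- timer: Study timer standing loose on four rubber feet: flat white case, 160 mm (x) by 215 mm (y), upper face 38 mm above the desk, about 0.7 kg; slides if pushed sideways with over about 3.5 N. Origin: centre of the underside; z up. On its face: dial axis at y = +33 mm; round start button at x = -26, y = -66 mm; dark flush display at x = +36, y = -66 mm.
- line_0 (a point): Inner end of the zero line, the one with a black dot beyond its outer end, in the timer's +x direction from the dial's axis. It begins the scale printed on the case round the dial: twelve black lines 30 degrees (5 minutes) apart, from 53.5 mm radius outwards, every third 13 mm long, the others 9 mm. Time grows clockwise seen from above.
- dial (a joint): Angle of the dial in rad, 0 with the index mark at the dotted zero line, growing clockwise seen from above, 0.524 per scale line (5 minutes); the 25-minute line is at 2.618. Stops at 0 and 5.76. It starts between 0.15 and 1.8, turns with light friction (0.05 N m) and stays where it is left.
- dial_centre (a point): Centre of the dial's upper face, on its axis, 45.5 mm above the desk. Grey disc, 102 mm diameter, 7 mm thick, with one black radial rib on it: 12 mm wide (8 mm core, rubber facings set 2.5 mm below its top), from 13 mm behind the axis to 47 mm in front, top 16 mm above the disc's face, which is otherwise flat and bare.
- index_mark (a point): Index mark: outer end of the white line, 50 mm from the dial's axis on the disc's face, at the end of the rib's long side. The white line (4 mm wide) also runs along the rib's top. From dial_centre to here is the direction in which the rib points.
- line_25 (a point): Inner end of the 25-minute line, the fifth line clockwise from the dotted zero line (a short line), on the case's upper face, 38 mm above the desk, 53.5 mm from the dial's axis.
- rib_left: Rubber facing of the rib's counter-clockwise side (the side to push on to turn the dial clockwise). Origin on the dial's axis at the dial's underside, x along the rib to the index mark, z up. The facing lies at y = +4 to +7 mm, x = -12 to +46 mm, z = 7 to 20.5 mm.
- rib_right: Rubber facing of the rib's clockwise side (push on it to turn the dial back, counter-clockwise), the mirror image of rib_left: y = -4 to -7 mm.
- start_top (a point): Centre of the top of the start button, a grey round cap of 32 mm diameter that stands 8.5 mm above the case's face (46.5 mm above the desk).
- start (a joint): How far the start button is pressed, in m: 0 up, 0.005 fully down; spring-loaded, 1.4 N to begin and 4.9 N to reach the stop, springs back when let go.
- mug: White mug, 76 mm diameter, 85 mm high, handle on its own +y side. Origin at the centre of its underside. A bystander.
- power_bank: Black power bank lying flat, 105 x 66 x 20 mm. Origin at the centre of its underside. A bystander.
- stapler: Desk stapler, 115 mm long (its x), 34 mm wide, 53 mm high. Origin at the centre of its underside. A bystander.

How it is judged:
By the outcome, as a careful person would: the job done as asked, in the order asked, and still so for the second after the job is handed in, with the robot touching nothing.
It also fails if it takes over 48 s, if anything falls off the work surface, if the arm or the gripper's body presses on something with over 40 N, if the wrist force passes 120 N, or if a joint passes its speed limit or range.

## Working session

There is one attempt and no reset: what is moved stays moved. The work goes in short steps, Python scripts to look and compute and a shell command to move; the robot and the scene stay as the last step left them, time stands still between calls to the robot, and variables do not carry over. Pictures are saved under pics/ and viewed, about 8 in all and at most 12, crops included, and the job is handed in when it is done.

```bash
mkdir -p pics; ls
python3 - <<'E'
from cell import robot, viewer
import cv2
for n in("scene","top"):
    im=viewer.read_camera(n); cv2.imwrite(f"pics/{n}0.png",im)
    m=viewer.camera_model(n); print(n,{k:m[k] for k in m if k!='pose'}); print(m['pose'])
s=robot.observe(); print(s)
E
```

```text
pics
scene {'fx': 427.12756756156205, 'fy': 427.12756756156205, 'cx': 318.6165014422938, 'cy': 199.39380746684938, 'k1': -0.009618328522222967}
[[ 0.02598293 -0.86025851  0.50919563  1.13596748]
 [ 0.99962731  0.02662585 -0.00602546  0.01678025]
 [-0.00837431  0.50916242  0.86062971  0.92707007]
 [ 0.          0.          0.          1.        ]]
top {'fx': 444.4217581618265, 'fy': 444.4217581618265, 'cx': 322.1701793064267, 'cy': 198.7730265329242, 'k1': -0.0034964704568143865}
[[-0.11006233  0.97232098 -0.20610239  0.37600482]
 [-0.99392088 -0.10824344  0.02011562  0.04765636]
 [-0.00275039  0.20706345  0.97832365  1.19037414]
 [ 0.          0.          0.          1.        ]]
{'time': 0.1, 'qpos': array([-1.38001940e+00,  3.42682264e-01,  1.52493409e+00,  2.14673191e-05,
        1.27536827e+00, -1.46029118e-01]), 'qvel': array([-0.00020653, -0.00106627, -0.00320151, -0.00062897, -0.00085321,
       -0.00159366]), 'joint_efforts': array([ 1.65262820e-03, -4.32003307e+01, -2.44695371e+01,  7.18154199e-02,
        5.26594778e-02, -4.29363229e-05]), 'tool_pos': array([ 0.17348652, -0.49538675,  0.40409471]), 'tool_rot': array([-3.14021848e+00, -2.22856884e-04,  3.36799627e-01]), 'contact_force': array([ 0.91391615,  0.22357354, -0.06234033]), 'torque': array([ 0.01386754, -0.00445834,  0.01833809]), 'opening': 0.09186104157622135}
```

View pics/top0.png

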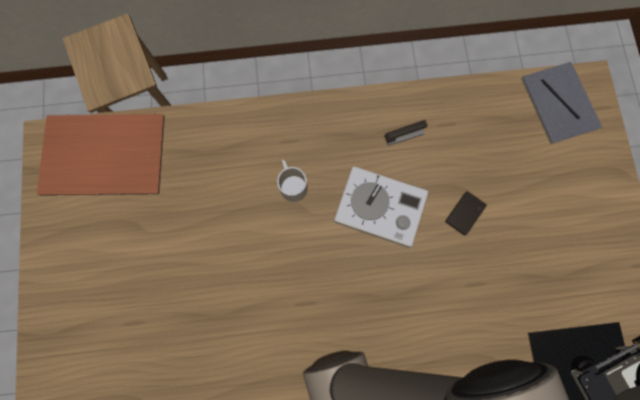

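View pics/scene0.png

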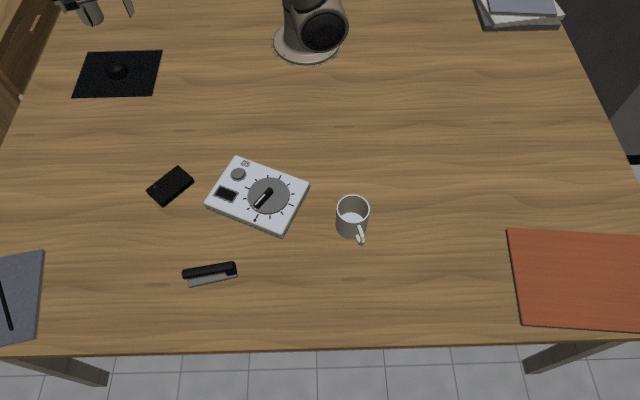

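```bash
cat > h.py <<'E'
from cell import robot, viewer
import cv2, numpy as np
def px2w(n,uv,z):
    m=viewer.camera_model(n); uv=np.atleast_2d(np.array(uv,float)); P=np.array(m['pose'])
    d=(uv-[m['cx'],m['cy']])/[m['fx'],m['fy']]; s=d.copy()
    for _ in range(5): s=d/(1+m['k1']*(s**2).sum(1,keepdims=True))
    r=np.c_[s[:,0],-s[:,1],-np.ones(len(s))]@P[:3,:3].T
    t=(z-P[2,3])/r[:,2]; return (P[:3,3]+r*t[:,None])[:,:2]
def w2px(n,X):
    m=viewer.camera_model(n); P=np.array(m['pose']); c=(np.atleast_2d(X)-P[:3,3])@P[:3,:3]
    s=np.c_[c[:,0],-c[:,1]]/-c[:,2:]; s=s*(1+m['k1']*(s**2).sum(1,keepdims=True))
    return s*[m['fx'],m['fy']]+[m['cx'],m['cy']]
def case(n,im,box):
    x0,y0,x1,y1=box; mask=np.zeros(im.shape[:2],np.uint8)
    h=cv2.cvtColor(im,cv2.COLOR_BGR2HSV); w=((h[...,1]<40)&(h[...,2]>140)).astype(np.uint8)*255
    mask[y0:y1,x0:x1]=w[y0:y1,x0:x1]
    c=max(cv2.findContours(mask,cv2.RETR_EXTERNAL,cv2.CHAIN_APPROX_NONE)[0],key=cv2.contourArea)
    W=px2w(n,c[:,0,:],0.038); r=cv2.minAreaRect((W*1000).astype(np.float32)); return r,mask
def rect(n,im,c,z,half=0.13,N=560):   # plane view: up = +x world, left = +y world
    g=np.linspace(half,-half,N); X,Y=np.meshgrid(c[0]+g,c[1]+g,indexing='ij')
    p=w2px(n,np.c_[X.ravel(),Y.ravel(),np.full(X.size,z)]).astype(np.float32).reshape(N,N,2)
    return cv2.remap(im,p[...,0],p[...,1],cv2.INTER_CUBIC)
E
python3 - <<'E'
from h import *
for n,b in(("top",(325,160,440,255)),("scene",(195,145,320,245))):
    im=cv2.imread(f"pics/{n}0.png"); r,m=case(n,im,b); print(n,r)
    pic=rect(n,im,np.array(r[0])/1000,0.0455,0.12,400)
    (a:=globals().setdefault('L',[])).append(pic)
cv2.imwrite("pics/rect0.png",np.hstack(L))
E
```

```text
top ((584.3743286132812, -129.1398162841797), (213.29922485351562, 157.93858337402344), 64.66255950927734)
scene ((584.4270629882812, -128.43338012695312), (212.73446655273438, 157.75790405273438), 64.6608657836914)
```

View pics/rect0.png

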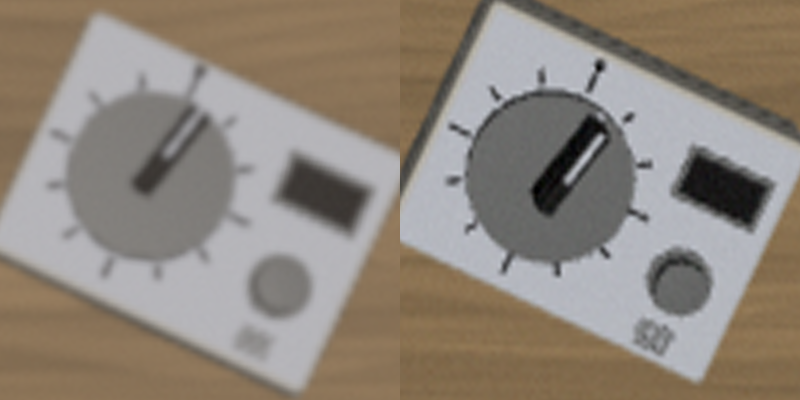

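The two cameras agree to 1 mm. The case centre is at (0.584, -0.129) with timer yaw -25.3°, and the fitted size is 213x158 mm against the nominal 215x160. The dotted line is near (198,72) in the rectified left picture. The rib points about 12° past it, and the 25-minute line is at (157,271). I'll close the gripper and move over.

```bash
cat >> h.py <<'E'
C=np.array([.5844,-.1288]); YAW=-25.34
def ax(a): a=np.radians(a); return np.array([np.cos(a),np.sin(a)])
D=C+.033*ax(YAW+90); B=C-.026*ax(YAW)-.066*ax(YAW+90)
def pose(phi,r=.033,off=.026): return D+r*ax(phi)+off*ax(phi+90)
def plan(phis,r=.033,off=.026):
    s=robot.observe(); p=np.array(s['tool_pos']); yaw=np.degrees(s['tool_rot'][2])
    print('t',round(s['time'],2),'p',p.round(4),'yaw',round(yaw,1),'rp',np.degrees(s['tool_rot'][:2]).round(2),'F',np.array(s['contact_force']).round(2),'q',s['qpos'].round(2))
    u=ax(yaw+180); v=ax(yaw+270); e=p[:2]-D; print('frame r,off mm',(e@u*1e3).round(1),(e@v*1e3).round(1),'phi',((yaw-180)%360-360 if yaw>0 else yaw-180))
    q,y=p[:2],yaw
    for f in phis:
        t=pose(f,r,off); dy=(f+180-y+180)%360-180; print('row',((t-q)*1e3).round(1),'turn',round(dy,1)); q,y=t,f+180
E
python3 -m creep '[[[22,19.5,0,0,0,7],[22,19.5,0,0,0,7],[22,19.5,0,0,0,7],[22,19.5,0,0,0,7],[22,19.5,0,0,0,7]]]' 1 30
python3 -m creep '[[[22,19.5,0,0,0,7],[22,19.5,0,0,0,7],[22,19.5,0,0,0,7],[22,19.5,0,0,0,7],[22,19.5,0,0,0,7]]]'
python3 -c "
from h import *
plan([-15]);print(D,B)"
```

```text
time: 0.52
tool_pos: [0.2827, -0.3975, 0.4015]
tool_rot: [-3.137, -0.0, 0.958]
contact_force: [-0.4, -0.2, -0.4]
opening: 0.0627
time: 0.93
tool_pos: [0.3969, -0.2939, 0.4]
tool_rot: [-3.134, -0.002, 1.583]
contact_force: [0.7, -1.5, -0.3]
opening: 0.0296
t 0.93 p [ 0.3969 -0.2939  0.4   ] yaw 90.7 rp [-1.7957e+02 -1.3000e-01] F [ 0.73 -1.48 -0.26] q [-0.79  0.29  1.61 -0.    1.25 -0.8 ]
frame r,off mm 192.4 -204.0 phi -89.2923928873409
row [240.2 211.5] turn 74.3
[ 0.59852363 -0.09897513] [ 0.53265435 -0.17732203]
```

```bash
python3 -m creep '[[[22,19.2,0,0,0,6.8],[22,19.2,0,0,0,6.8],[22,19.2,0,0,0,6.8],[22,19.2,0,0,0,6.8],[22,19.2,0,0,0,6.8]]]'
python3 -m creep '[[[22,19.2,0,0,0,6.8],[22,19.2,0,0,0,6.8],[22,19.2,0,0,0,6.8],[22,19.2,0,0,0,6.8],[22,19.2,0,0,0,6.8]]]'
python3 - <<'E'
from h import *
plan([-15]);
cv2.imwrite("pics/scene1.png",viewer.read_camera("scene"))
im=cv2.imread("pics/scene0.png"); P=rect("scene",im,D,.0615,.06,480); Q=rect("top",cv2.imread("pics/top0.png"),D,.0615,.06,480)
cv2.imwrite("pics/rib0.png",np.hstack([P,Q])[:, :])
for n in("scene","top"):
    P=rect(n,cv2.imread(f"pics/{n}0.png"),D,.0615,.05,400); g=cv2.cvtColor(P,6)
    k=(g<75).astype(np.uint8)*255; yy,xx=np.mgrid[:400,:400]; k[(yy-200)**2+(xx-200)**2>180**2]=0
    c=max(cv2.findContours(k,0,1)[0],key=cv2.contourArea); print(n,cv2.minAreaRect(c))
E
```

```text
time: 1.35
tool_pos: [0.5114, -0.1914, 0.3984]
tool_rot: [-3.132, -0.005, 2.208]
contact_force: [0.9, -0.4, -0.2]
opening: 0.001
time: 1.77
tool_pos: [0.626, -0.089, 0.396]
tool_rot: [-3.131, -0.01, 2.833]
contact_force: [0.3, -0.5, 0.1]
opening: 0.0001
t 1.77 p [ 0.626 -0.089  0.396] yaw 162.3 rp [-179.37   -0.59] F [ 0.27 -0.54  0.07] q [-0.26  0.55  1.21 -0.01  1.39 -1.52]
frame r,off mm 23.2 17.9 phi -17.700272369734932
row [11.1  6.6] turn 2.7
scene ((227.77304077148438, 143.73001098632812), (83.58087158203125, 236.98486328125), 37.802791595458984)
top ((199.17141723632812, 203.66049194335938), (46.02602767944336, 102.79925537109375), 37.40536117553711)
```

```bash
cat >> h.py <<'E'
from scipy.spatial.transform import Rotation as Ro
def tilt():
    R=Ro.from_euler('xyz',robot.observe()['tool_rot']); z=R.as_matrix()[:,2]; print('tilt fix',np.degrees(np.cross(z,[0,0,-1])).round(2),'tips z',(robot.observe()['tool_pos']+.178*z)[2].round(4))
E
python3 -c "
from h import *
tilt()"
```

```text
tilt fix [ 0.29 -0.61  0.  ] tips z 0.2174
```

View pics/scene1.png

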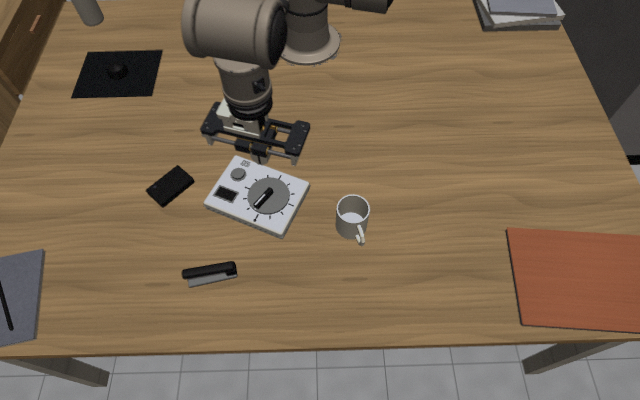

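The gripper is closed at about (258,152), above the timer, and the scene is undisturbed. I'll correct the tilt and descend beside the rib.

```bash
python3 -m creep '[[[11,6.6,-25,0.3,-0.6,2.7],[0,0,-33,0,0,0],[0,0,-33,0,0,0],[0,0,-33,0,0,0],[0,0,-10,0,0,0]]]'
python3 -c "
from h import *
plan([-15]);tilt()"
```

```text
time: 2.23
tool_pos: [0.6417, -0.0745, 0.2584]
tool_rot: [3.141, 0.008, 2.899]
contact_force: [-1.0, 1.2, 0.6]
opening: 0.0006
t 2.23 p [ 0.6417 -0.0745  0.2584] yaw 166.1 rp [179.96   0.44] F [-0.96  1.24  0.6 ] q [-0.23  0.69  1.35  0.    1.09 -1.56]
frame r,off mm 36.1 34.1 phi -13.926767617426663
row [-4.6 -7.9] turn -1.1
tilt fix [0.07 0.44 0.  ] tips z 0.0804
```

```bash
python3 -m creep '[[[-4.6,-7.9,-5,0,0.4,-1],[0,0,-10,0,0,0],[0,0,-8,0,0,0],[0,0,-3,0,0,0],[0,0,0,0,0,0]]]'
python3 -c "
from h import *
plan([-15,-20,-25,-30,-35,-40]);tilt()"
```

```text
time: 2.65
tool_pos: [0.6367, -0.0845, 0.231]
tool_rot: [-3.14, -0.001, 2.877]
contact_force: [-0.4, -0.1, 0.6]
opening: 0.0002
t 2.65 p [ 0.6367 -0.0845  0.231 ] yaw 164.8 rp [-1.7992e+02 -7.0000e-02] F [-0.36 -0.12  0.55] q [-0.25  0.72  1.38 -0.    1.04 -1.56]
frame r,off mm 33.0 24.0 phi -15.175326369801724
row [0.4 2.1] turn 0.2
row [ 1.3 -3.4] turn -5
row [ 1.  -3.5] turn -5
row [ 0.7 -3.6] turn -5
row [ 0.4 -3.6] turn -5
row [ 0.  -3.7] turn -5
tilt fix [ 0.06 -0.09  0.  ] tips z 0.053
```

```bash
python3 -m creep '[[[1.5,-1.5,-1.5,0,0,-5],[1,-3.5,0,0,0,-5],[0.7,-3.6,0,0,0,-5],[0.4,-3.6,0,0,0,-5],[0,-3.7,0,0,0,-5]]]'
python3 -c "
from h import *
plan([-40,-45,-50,-55,-60,-65]);tilt()"
```

```text
time: 3.07
tool_pos: [0.6424, -0.101, 0.2362]
tool_rot: [3.139, 0.009, 2.424]
contact_force: [0.0, 0.2, -0.3]
opening: 0.0002
t 3.07 p [ 0.6424 -0.101   0.2362] yaw 138.9 rp [179.88   0.54] F [ 0.02  0.16 -0.27] q [-0.27  0.72  1.35 -0.    1.05 -1.13]
frame r,off mm 34.4 27.3 phi -41.12459583733141
row [-1.9  0.7] turn 1.1
row [-0.3 -3.7] turn -5
row [-0.6 -3.6] turn -5
row [-0.9 -3.6] turn -5
row [-1.2 -3.5] turn -5
row [-1.5 -3.3] turn -5
tilt fix [0.26 0.49 0.  ] tips z 0.0582
```

```bash
python3 -m creep '[[[0,5,-4,0.2,0.4,0],[0,0,-2,0,0,0],[0,0,0,0,0,0],[0,0,0,0,0,0]]]'
python3 -c "
from h import *
plan([-40,-44,-48,-52,-56,-60]);tilt()"
```

```text
time: 3.4
tool_pos: [0.6435, -0.096, 0.2336]
tool_rot: [3.138, 0.007, 2.426]
contact_force: [0.2, -0.1, -0.2]
opening: 0.0006
t 3.4 p [ 0.6435 -0.096   0.2336] yaw 139.0 rp [179.82   0.43] F [ 0.17 -0.11 -0.24] q [-0.27  0.73  1.36 -0.    1.05 -1.12]
frame r,off mm 32.0 31.7 phi -40.97665630580468
row [-2.9 -4.3] turn 1.0
row [-0.2 -2.9] turn -4
row [-0.4 -2.9] turn -4
row [-0.6 -2.9] turn -4
row [-0.8 -2.8] turn -4
row [-1.  -2.8] turn -4
tilt fix [0.14 0.44 0.  ] tips z 0.0556
```

```bash
python3 -m creep '[[[0,0,-4,0.2,0.6,0],[-1,-2,-3,0,0.3,-2],[-1.5,-2.5,-1,0,0,-2]]]'
python3 -c "
from h import *
plan([-45,-49,-53,-57,-61,-65]);tilt()"
```

```text
time: 3.65
tool_pos: [0.6412, -0.0994, 0.2257]
tool_rot: [-3.137, -0.007, 2.36]
contact_force: [-0.5, -0.8, -0.6]
opening: 0.0005
t 3.65 p [ 0.6412 -0.0994  0.2257] yaw 135.2 rp [-179.74   -0.41] F [-0.52 -0.83 -0.6 ] q [-0.27  0.74  1.36 -0.    1.05 -1.06]
frame r,off mm 30.6 29.8 phi -44.76353409369307
row [-1.  -4.5] turn -0.2
row [-0.4 -2.9] turn -4
row [-0.6 -2.9] turn -4
row [-0.8 -2.8] turn -4
row [-1.  -2.7] turn -4
row [-1.2 -2.7] turn -4
tilt fix [-0.1  -0.47 -0.  ] tips z 0.0477
```

```bash
python3 -m creep '[[[-0.5,-3,2,0,-0.2,0],[-0.5,-2.9,0,0,0,-4],[-0.6,-2.9,0,0,0,-4],[-0.8,-2.8,0,0,0,-4]]]'
python3 -c "
from h import *
plan([-57,-61,-65,-69,-73,-77]);tilt()"
```

```text
time: 3.98
tool_pos: [0.6392, -0.1105, 0.2274]
tool_rot: [-3.141, -0.006, 2.151]
contact_force: [-0.8, 0.9, 0.5]
opening: 0.0001
t 3.98 p [ 0.6392 -0.1105  0.2274] yaw 123.2 rp [-179.95   -0.36] F [-0.8   0.93  0.49] q [-0.29  0.74  1.36  0.    1.05 -0.87]
frame r,off mm 31.9 27.7 phi -56.77640211147849
row [-0.9 -2. ] turn -0.2
row [-1.  -2.7] turn -4
row [-1.2 -2.7] turn -4
row [-1.4 -2.6] turn -4
row [-1.6 -2.5] turn -4
row [-1.8 -2.3] turn -4
tilt fix [-0.27 -0.23 -0.  ] tips z 0.0494
```

```bash
python3 -m creep '[[[-1.5,-4,0.6,-0.1,-0.1,-4],[-1.2,-2.7,0.3,0,0,-4],[-1.4,-2.6,0,0,0,-4],[-1.6,-2.5,0,0,0,-4],[-1.8,-2.3,0,0,0,-4]]]'
python3 -c "
from h import *
plan([-77,-81,-85,-89,-93,-97]);tilt()
cv2.imwrite('pics/t2.png',viewer.read_camera('top')[140:270,310:470].repeat(4,0).repeat(4,1))"
```

```text
time: 4.4
tool_pos: [0.6326, -0.1245, 0.2294]
tool_rot: [3.138, -0.004, 1.794]
contact_force: [2.6, 0.2, 0.3]
opening: 0.0007
t 4.4 p [ 0.6326 -0.1245  0.2294] yaw 102.8 rp [179.79  -0.24] F [2.62 0.23 0.35] q [-0.31  0.73  1.38  0.01  1.04 -0.54]
frame r,off mm 32.5 27.6 phi -77.23863967344414
row [-1.3 -0.7] turn 0.2
row [-1.9 -2.2] turn -4
row [-2.1 -2.1] turn -4
row [-2.2 -1.9] turn -4
row [-2.3 -1.8] turn -4
row [-2.5 -1.6] turn -4
tilt fix [-0.28  0.16  0.  ] tips z 0.0514
```

View pics/t2.png

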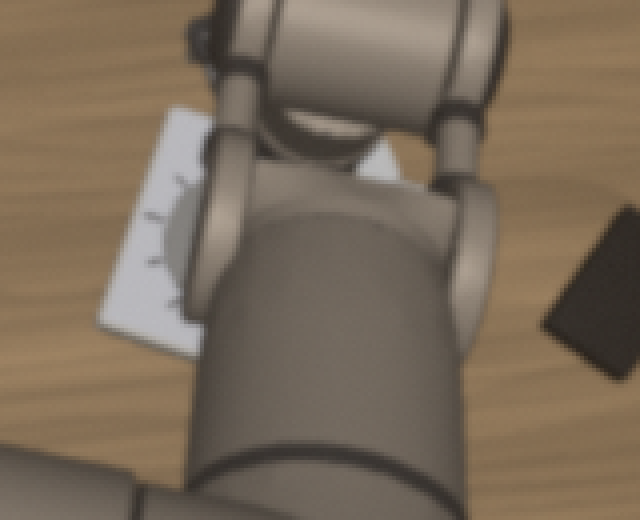

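The top camera is blocked by the arm. The 2.6 N reaction along +x is what pushing the rib should give, so contact is made. Continuing the sweep.

```bash
python3 -m creep '[[[-2.3,-2.4,0,-0.1,0,-3.5],[-2.1,-2.1,0,0,0,-4],[-2.2,-1.9,0,0,0,-4],[-2.3,-1.8,0,0,0,-4],[-2.5,-1.6,0,0,0,-4]]]'
python3 -c "
from h import *
plan([-97,-101,-105,-109,-113,-117]);tilt()
cv2.imwrite('pics/s3.png',viewer.read_camera('scene')[130:260,180:340].repeat(4,0).repeat(4,1))"
```

```text
time: 4.87
tool_pos: [0.6221, -0.1346, 0.2305]
tool_rot: [3.134, -0.002, 1.451]
contact_force: [1.8, 1.0, 0.0]
opening: 0.0001
t 4.87 p [ 0.6221 -0.1346  0.2305] yaw 83.1 rp [ 1.7956e+02 -1.4000e-01] F [1.75 0.96 0.04] q [-0.33  0.71  1.4   0.    1.02 -0.22]
frame r,off mm 32.5 27.7 phi -96.85731339017372
row [-1.8 -0.3] turn -0.1
row [-2.6 -1.4] turn -4
row [-2.7 -1.3] turn -4
row [-2.7 -1.1] turn -4
row [-2.8 -0.9] turn -4
row [-2.9 -0.7] turn -4
tilt fix [-0.08  0.46  0.  ] tips z 0.0526
```

View pics/s3.png

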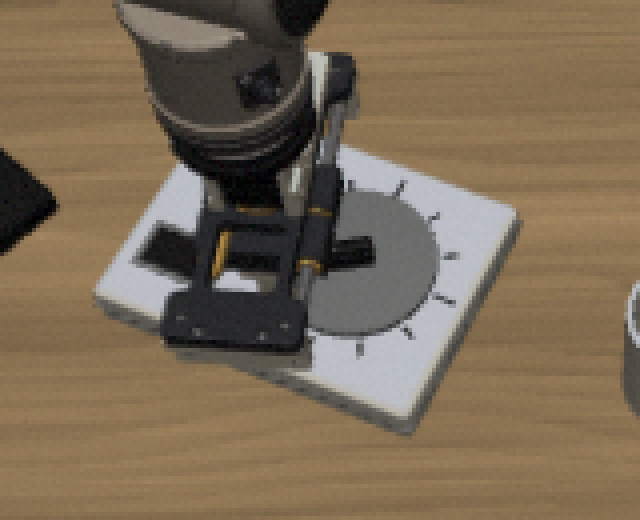

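The picture shows the rib tail at (360,250), pointing image-right, so the rib is near -95° and follows the finger. The case has not moved visibly.

```bash
python3 -m creep '[[[-3,-1.6,-0.3,0,0.2,-4],[-2.7,-1.3,-0.3,0,0,-4],[-2.7,-1.1,-0.3,0,0,-4],[-2.8,-0.9,-0.3,0,0,-4],[-2.9,-0.7,-0.3,0,0,-4]]]'
python3 -c "
from h import *
plan([-117,-121,-125,-129,-133,-137]);tilt()"
```

```text
time: 5.33
tool_pos: [0.6091, -0.1403, 0.2305]
tool_rot: [3.133, -0.003, 1.105]
contact_force: [1.8, -0.1, 1.6]
opening: 0.0002
t 5.33 p [ 0.6091 -0.1403  0.2305] yaw 63.3 rp [ 1.7948e+02 -1.6000e-01] F [ 1.77 -0.1   1.6 ] q [-0.35  0.69  1.44  0.    1.    0.12]
frame r,off mm 32.2 28.0 phi -116.67885626838455
row [-2.4  0.1] turn -0.3
row [-2.9 -0.5] turn -4
row [-2.9 -0.3] turn -4
row [-2.9 -0.1] turn -4
row [-2.9  0.1] turn -4
row [-2.9  0.3] turn -4
tilt fix [0.09 0.53 0.  ] tips z 0.0525
```

```bash
python3 -m creep '[[[-3.6,-0.5,-0.5,0,0.3,-4],[-2.9,-0.3,-0.3,0,0.1,-4],[-2.9,-0.1,-0.3,0,0,-4],[-2.9,0.1,-0.3,0,0,-4],[-2.9,0.3,-0.3,0,0,-4]]]'
python3 -c "
from h import *
plan([-137,-141,-145,-149,-153,-157]);tilt()"
```

```text
time: 5.75
tool_pos: [0.5952, -0.1411, 0.2306]
tool_rot: [3.133, -0.001, 0.761]
contact_force: [1.0, -1.1, 0.8]
opening: 0.0009
t 5.75 p [ 0.5952 -0.1411  0.2306] yaw 43.6 rp [ 1.795e+02 -7.000e-02] F [ 1.02 -1.07  0.79] q [-0.36  0.67  1.48 -0.    0.98  0.45]
frame r,off mm 31.5 28.2 phi -136.4080498440263
row [-3.   0.6] turn -0.6
row [-2.9  0.5] turn -4
row [-2.8  0.7] turn -4
row [-2.8  0.9] turn -4
row [-2.7  1.1] turn -4
row [-2.6  1.3] turn -4
tilt fix [0.32 0.39 0.  ] tips z 0.0526
```

```bash
python3 -m creep '[[[-3.6,0.6,-0.5,0.2,0.2,-4],[-2.8,0.7,-0.3,0.1,0.1,-4],[-2.8,0.9,-0.3,0,0,-4],[-2.7,1.1,-0.3,0,0,-4],[-2.6,1.3,-0.3,0,0,-4]]]'
python3 - <<'E'
from h import *
plan([-157,-160,-163,-166,-169,-172]);tilt()
im=viewer.read_camera('scene'); cv2.imwrite('pics/s4.png',im)
P=rect("scene",im,D,.0615,.06,480); g=cv2.cvtColor(P,6)
cv2.imwrite('pics/r4.png',P)
E
```

```text
time: 6.17
tool_pos: [0.5814, -0.1379, 0.2305]
tool_rot: [3.135, -0.002, 0.417]
contact_force: [1.5, -1.3, 2.0]
opening: 0.0004
t 6.17 p [ 0.5814 -0.1379  0.2305] yaw 23.9 rp [ 1.796e+02 -1.100e-01] F [ 1.47 -1.27  1.99] q [-0.36  0.65  1.53 -0.    0.96  0.8 ]
frame r,off mm 31.4 28.7 phi -156.12345270523352
row [-3.1  2.1] turn -0.9
row [-1.9  1.1] turn -3
row [-1.8  1.2] turn -3
row [-1.8  1.3] turn -3
row [-1.7  1.4] turn -3
row [-1.6  1.5] turn -3
tilt fix [0.32 0.26 0.  ] tips z 0.0525
```

View pics/r4.png

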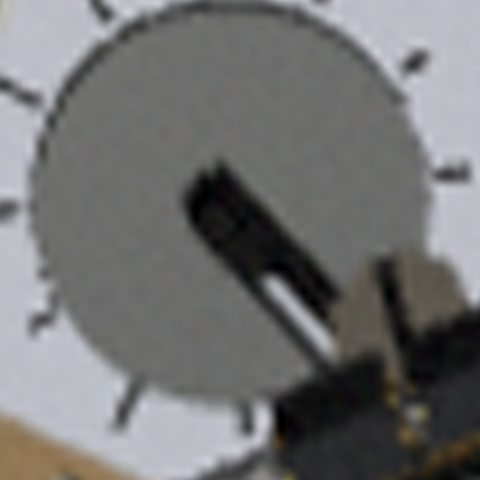

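The rib edges run from (187,205) to (320,365), so the rib is near -140°, while the tool frame is at -156°. The fingertips are thinner than I assumed, about 10-11 mm half depth instead of 19, and only the inner corner is touching. I'll realign with a smaller offset.

```bash
python3 -c "
from h import *
plan([-143,-147,-151,-155,-159,-163],off=.0185)"
```

```text
t 6.22 p [ 0.5811 -0.1377  0.2305] yaw 23.6 rp [ 1.7963e+02 -8.0000e-02] F [-0.15 -1.05  0.73] q [-0.36  0.65  1.53 -0.    0.96  0.8 ]
frame r,off mm 31.5 28.5 phi -156.36382890249035
row [2.2 4.1] turn 13.4
row [-2.4  1.1] turn -4
row [-2.3  1.3] turn -4
row [-2.2  1.5] turn -4
row [-2.1  1.6] turn -4
row [-2.   1.8] turn -4
```

```bash
python3 -m creep '[[[1.1,2,-0.5,0,0,6.7],[1.1,2.1,-0.5,0,0,6.7],[-2.4,1.1,0,0,0,-4],[-2.3,1.3,0,0,0,-4]]]'
python3 - <<'E'
from h import *
plan([-151,-155,-159,-163,-167],off=.0185);tilt()
im=viewer.read_camera('scene')
P=rect("scene",im,D,.0615,.06,480)
cv2.imwrite('pics/r5.png',P)
E
```

```text
time: 6.55
tool_pos: [0.5793, -0.1321, 0.2304]
tool_rot: [3.132, -0.001, 0.538]
contact_force: [-0.8, -0.6, -0.1]
opening: 0.0003
t 6.55 p [ 0.5793 -0.1321  0.2304] yaw 30.8 rp [ 1.7948e+02 -6.0000e-02] F [-0.8  -0.58 -0.11] q [-0.35  0.65  1.54 -0.01  0.95  0.68]
frame r,off mm 33.5 18.6 phi -149.17148413918852
row [-0.7  0.9] turn -1.8
row [-2.2  1.5] turn -4
row [-2.1  1.6] turn -4
row [-2.   1.8] turn -4
row [-1.8  1.9] turn -4
tilt fix [0.42 0.32 0.  ] tips z 0.0524
```

View pics/r5.png

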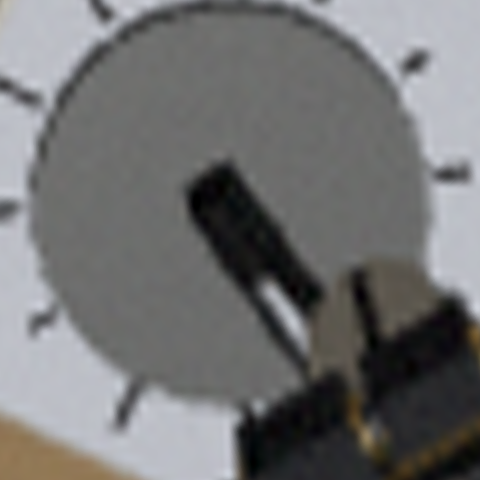

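The rib is now near -146° and the finger face is nearly flush with it at -149°. Continuing towards -167°.

```bash
python3 -m creep '[[[-2.4,1.8,-0.5,0.2,0.2,-4],[-2.2,1.5,-0.3,0.1,0.1,-4],[-2.1,1.6,-0.3,0,0,-4],[-2,1.8,0,0,0,-4],[-1.4,1.3,0,0,0,-3]]]'
python3 -m creep '[[[0,0,0,0,0,0]]]'
python3 - <<'E'
from h import *
plan([-169,-171,-173,-175],off=.0185);tilt()
im=viewer.read_camera('scene'); cv2.imwrite('pics/s6.png',im)
P=rect("scene",im,D,.0615,.05,400); g=cv2.cvtColor(P,6)
cv2.imwrite('pics/r6.png',np.hstack([P,cv2.cvtColor((g<75).astype(np.uint8)*255,8)]))
E
```

```text
time: 7.02
tool_pos: [0.57, -0.1249, 0.2306]
tool_rot: [3.137, 0.0, 0.216]
contact_force: [-0.2, -0.6, 0.2]
opening: 0.0008
time: 7.1
tool_pos: [0.57, -0.1248, 0.2307]
tool_rot: [3.137, 0.0, 0.219]
contact_force: [-0.5, 0.3, 1.1]
opening: 0.0006
t 7.1 p [ 0.57   -0.1248  0.2307] yaw 12.6 rp [179.71   0.  ] F [-0.46  0.34  1.08] q [-0.35  0.63  1.57 -0.01  0.94  1.01]
frame r,off mm 33.5 19.0 phi -167.4475429216823
row [-0.3  1.4] turn -1.6
row [-0.8  1. ] turn -2
row [-0.8  1.1] turn -2
row [-0.8  1.1] turn -2
tilt fix [0.28 0.06 0.  ] tips z 0.0527
```

View pics/r6.png

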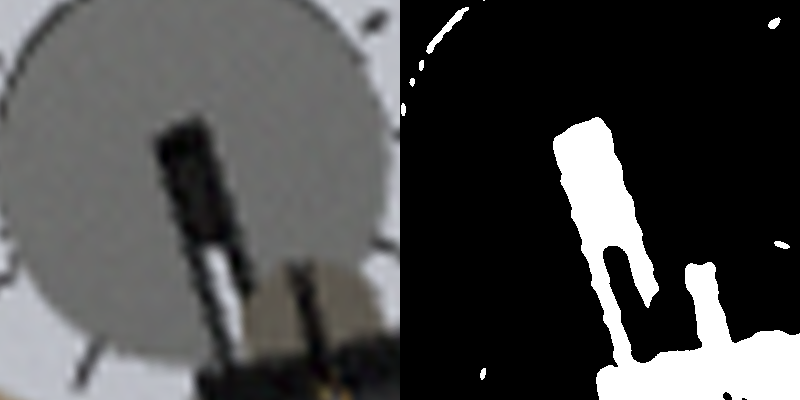

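Rib near -162.5° (left edge (555,155) to (620,360) in the mask). About 13° remains, so I'll take 8° of it, then back off and measure with the view clear.

```bash
python3 -m creep '[[[-1,1.5,-0.3,0.2,0,-2],[-0.8,1.1,-0.3,0,0,-2],[-0.8,1.1,0,0,0,-2],[-0.8,1.2,0,0,0,-2]]]'
python3 -m creep '[[[0,0,0,0,0,0]]]'
cat >> h.py <<'E'
def ribang(im,n='scene',half=.05):
    P=rect(n,im,D,.0615,half,400); g=cv2.cvtColor(P,6); yy,xx=np.mgrid[:400,:400]
    k=((g<75)&((yy-200)**2+(xx-200)**2<(.046/half*200)**2)).astype(np.uint8)*255
    cs=cv2.findContours(k,0,1)[0]; c=max(cs,key=cv2.contourArea); r=cv2.minAreaRect(c); print(n,'rect',r)
    # rib's left edge in view
    L=[];
    for row in range(170,320,2):
        w=np.where(k[row])[0]; w=w[(w>120)&(w<260)]
        if len(w): L.append((row,w[0]))
    L=np.array(L); p=np.polyfit(L[:,0],L[:,1],1); print('left edge yaw',-180+np.degrees(np.arctan(p[0])),'res',np.std(L[:,1]-np.polyval(p,L[:,0])).round(2))
    return np.hstack([P,cv2.cvtColor(k,8)])
E
python3 - <<'E'
from h import *
plan([-175.3,-177],off=.0185);tilt()
ribang(cv2.imread('pics/s6.png'))
im=viewer.read_camera('scene'); cv2.imwrite('pics/r7.png',ribang(im))
E
```

```text
time: 7.48
tool_pos: [0.5671, -0.121, 0.2306]
tool_rot: [3.139, 0.0, 0.097]
contact_force: [0.2, -0.5, 0.3]
opening: 0.0006
time: 7.57
tool_pos: [0.5671, -0.121, 0.2307]
tool_rot: [3.139, 0.0, 0.1]
contact_force: [0.3, -0.9, 0.9]
opening: 0.0001
t 7.57 p [ 0.5671 -0.121   0.2307] yaw 5.8 rp [1.7984e+02 2.0000e-02] F [ 0.28 -0.89  0.91] q [-0.34  0.63  1.58 -0.    0.94  1.13]
frame r,off mm 33.5 18.7 phi -174.2478503789281
row [0.  0.8] turn -1.1
row [-0.6  0.9] turn -1.7
tilt fix [ 0.16 -0.    0.  ] tips z 0.0527
scene rect ((241.41195678710938, 243.96275329589844), (266.5202941894531, 139.5858612060547), 79.58745574951172)
left edge yaw -162.91794835512877 res 1.26
scene rect ((237.14723205566406, 246.69813537597656), (264.3519592285156, 126.82257080078125), 81.23590087890625)
left edge yaw -170.73577442918298 res 1.0
```

```bash
python3 -m creep '[[[-0.3,1,0,0.1,0,-1.5],[-0.3,1,0,0,0,-1.5],[0,0,0,0,0,0]]]'
python3 - <<'E'
from h import *
plan([-177],off=.0185);tilt()
im=viewer.read_camera('scene'); ribang(im)
E
```

```text
time: 7.87
tool_pos: [0.5664, -0.1193, 0.2305]
tool_rot: [3.141, 0.001, 0.051]
contact_force: [-0.7, -0.2, 0.7]
opening: 0.0006
t 7.87 p [ 0.5664 -0.1193  0.2305] yaw 2.9 rp [1.7995e+02 8.0000e-02] F [-0.69 -0.17  0.66] q [-0.34  0.62  1.58 -0.    0.94  1.18]
frame r,off mm 33.1 18.6 phi -177.06155548800365
row [0.1 0.1] turn 0.1
tilt fix [ 0.06 -0.08  0.  ] tips z 0.0525
scene rect ((222.7770233154297, 247.5524444580078), (264.82672119140625, 125.16999053955078), 76.75948333740234)
left edge yaw -173.13874798672654 res 1.03
```

Rib at -173.1°, target -175.3°. I'll withdraw clear to measure with both cameras.

```bash
python3 -m creep '[[[0,-10,0,0,0,0],[0,-5,15,0,0,0],[0,-10,35,0,0,0],[-15,-38,10,0,0,0],[-15,-38,0,0,0,0]]]'
python3 -m creep '[[[-15,-38,0,0,0,0],[-15,-38,0,0,0,0],[-15,-38,0,0,0,0],[-15,-38,0,0,0,0],[0,0,0,0,0,0]]]'
python3 - <<'E'
from h import *
plan([-175.3],off=.0185);tilt(); L=[]
for n,b in(("top",(325,160,440,255)),("scene",(195,145,320,245))):
    im=viewer.read_camera(n); cv2.imwrite(f'pics/{n}8.png',im); print(n,case(n,im,b)[0]); ribang(im,n) ; L.append(rect(n,im,D,.0455,.075,400))
cv2.imwrite('pics/r8.png',np.hstack(L))
E
```

```text
time: 8.33
tool_pos: [0.5376, -0.2182, 0.2908]
tool_rot: [-3.139, 0.003, 0.066]
contact_force: [0.8, -0.2, -0.5]
opening: 0.0003
time: 8.75
tool_pos: [0.4727, -0.3815, 0.2933]
tool_rot: [3.138, -0.003, 0.066]
contact_force: [-0.2, 0.7, 0.6]
opening: 0.0004
t 8.75 p [ 0.4727 -0.3815  0.2933] yaw 3.8 rp [ 1.7979e+02 -1.5000e-01] F [-0.18  0.67  0.56] q [-0.81  0.59  1.44 -0.    1.11  0.7 ]
frame r,off mm 144.3 273.5 phi -176.1924887366899
row [ 94.4 261.4] turn 0.9
tilt fix [0.2  0.16 0.  ] tips z 0.1153
top ((584.1132202148438, -129.0753631591797), (213.43272399902344, 158.2118377685547), 64.76707458496094)
top rect ((203.52377319335938, 269.642333984375), (221.7478790283203, 50.8661003112793), 84.92039489746094)
left edge yaw -172.62033964665255 res 0.88
scene ((584.43017578125, -128.41912841796875), (212.77122497558594, 157.7042999267578), 64.61457824707031)
scene rect ((202.40646362304688, 250.6937255859375), (264.41253662109375, 65.41775512695312), 82.7468032836914)
left edge yaw -173.34450285785118 res 1.01
```

View pics/r8.png

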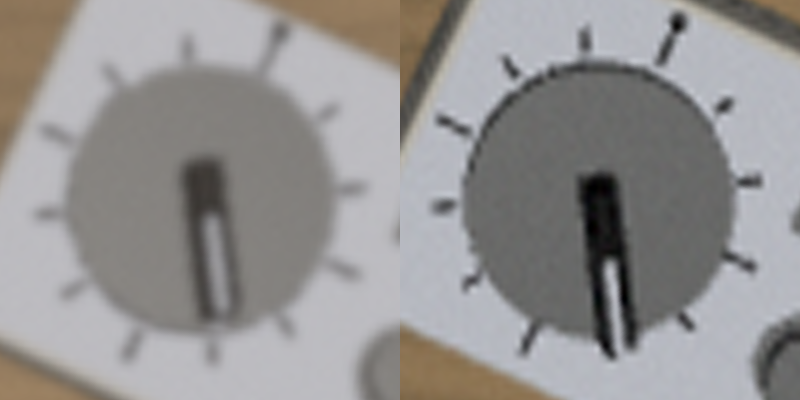

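The case has not moved (under 0.4 mm). The index end is at (220,318) in the left view, slightly short of the 25-minute line at (212,350). I'll refine the angle using the white line.

```bash
cat >> h.py <<'E'
def white(im,n):
    P=rect(n,im,D,.0615,.05,400); g=cv2.cvtColor(P,6).astype(float); L=[]
    R=[]
    for r in range(250,372,2):          # px 0.25 mm; rows below centre = radius
        seg=g[r,150:270]; d=np.where(seg<85)[0]
        if len(d)<4 : continue
        a,b=d[0],d[-1]; L.append((r,150+(a+b)/2)); s=seg[a:b+1]; w=np.clip(s-100,0,None)
        if w.sum()>50: R.append((r,150+a+(w*np.arange(len(w))).sum()/w.sum()))
    for nm,A in(('mid',L),('white',R)):
        A=np.array(A); A=A[abs(A[:,1]-np.median(A[:,1]))<20]; vx,vy,x0,y0=cv2.fitLine(A[:,::-1].astype(np.float32).copy(),cv2.DIST_HUBER,0,.01,.01).ravel()
        xc=x0+vx/vy*(200-y0); xe=x0+vx/vy*(388-y0)
        print(n,nm,'yaw',(-180+np.degrees(np.arctan(vx/vy))).round(2),'n',len(A),'offset at axis mm',((xc-200)*.25).round(2),'yaw via axis',(-180+np.degrees(np.arctan((xe-200)/188))).round(2))
E
python3 - <<'E'
from h import *
for n in('top','scene'): white(cv2.imread(f'pics/{n}8.png'),n)
plan([-165],off=.024)
E
```

```text
top mid yaw -172.9 n 61 offset at axis mm -5.62 yaw via axis -179.72Traceback (most recent call last):
  File "<stdin>", line 2, in <module>
  File "h.py", line 57, in white
    A=np.array(A); A=A[abs(A[:,1]-np.median(A[:,1]))<20]; vx,vy,x0,y0=cv2.fitLine(A[:,::-1].astype(np.float32).copy(),cv2.DIST_HUBER,0,.01,.01).ravel()
                           ~^^^^^
IndexError: too many indices for array: array is 1-dimensional, but 2 were indexed
```

```bash
cat >> h.py <<'E'
def white(im,n):
    P=rect(n,im,D,.0615,.05,400); g=cv2.cvtColor(P,6).astype(float); bg=np.median(g[150:250,60:120]); A=[]
    for r in range(270,362,2):
        w=np.clip(g[r,150:270]-bg-12,0,None)
        if w.max()>15: A.append((150+(w*np.arange(120)).sum()/w.sum(),r))
    A=np.array(A,np.float32); vx,vy,x0,y0=cv2.fitLine(A,cv2.DIST_HUBER,0,.01,.01).ravel(); k=vx/vy
    print(n,'white yaw',(-180+np.degrees(np.arctan(k))).round(2),'n',len(A),'res',np.std(A[:,0]-x0-k*(A[:,1]-y0)).round(2),'off axis mm',((x0+k*(200-y0)-200)*.25).round(2),'via axis',(-180+np.degrees(np.arctan((x0+k*(360-y0)-200)/160))).round(2))
E
python3 - <<'E'
from h import *
for n in('top','scene'): white(cv2.imread(f'pics/{n}8.png'),n)
plan([-165],off=.024)
E
```

```text
Traceback (most recent call last):
  File "h.py", line 65, in white
    A=np.array(A,np.float32); vx,vy,x0,y0=cv2.fitLine(A,cv2.DIST_HUBER,0,.01,.01).ravel(); k=vx/vy
                                          ~~~~~~~~~~~^^^^^^^^^^^^^^^^^^^^^^^^^^^^
cv2.error: OpenCV(4.12.0) /io/opencv/modules/imgproc/src/linefit.cpp:618: error: (-215:Assertion failed) npoints2 >= 0 || npoints3 >= 0 in function 'fitLine'
```

Run:
```python
from h import *
P=rect('top',cv2.imread('pics/top8.png'),D,.0615,.05,400); g=cv2.cvtColor(P,6); print(np.median(g[150:250,60:120])); print(g[250:372:20,150:270:6])
```

```text
131.0
[[131 129 123 113  92  74  69  83 107 132 143 133 110  97  99 112 125 128
  130 130]
 [132 131 126 116  99  80  69  78 102 130 145 142 123 102  94 105 117 126
  130 130]
 [132 131 129 121 110  89  73  72  91 118 142 148 133 109  95  98 112 125
  129 131]
 [133 133 130 124 111  95  77  69  83 110 138 151 145 123  99  92 104 117
  128 130]
 [132 133 131 128 118 106  84  71  75  97 124 145 148 132 109  97 101 114
  125 128]
 [132 132 132 130 124 110  92  75  70  86 112 135 145 137 115  94  93 106
  118 129]
 [132 132 132 131 130 121 106  83  69  73  94 117 135 135 118 102 101 110
  123 130]]
```

```bash
cat >> h.py <<'E'
def white(im,n,show=1):
    P=rect(n,im,D,.0615,.05,400); g=cv2.GaussianBlur(cv2.cvtColor(P,6),(0,0),3).astype(float); A=[]
    for r in range(270,350,2):
        s=g[r,150:270]; i=s[:75].argmin(); j=i+s[i:i+35].argmax(); k=j+s[j:j+30].argmin()
        w=np.clip(s[i:k+1]-max(s[i],s[k])-8,0,None)
        if w.sum()>20: A.append((150+i+(w*np.arange(len(w))).sum()/w.sum(),r))
    A=np.array(A,np.float32); vx,vy,x0,y0=cv2.fitLine(A,cv2.DIST_HUBER,0,.01,.01).ravel(); k=vx/vy
    print(n,'white yaw',(-180+np.degrees(np.arctan(k))).round(2),'n',len(A),'res',np.std(A[:,0]-x0-k*(A[:,1]-y0)).round(2),'off axis mm',((x0+k*(200-y0)-200)*.25).round(2),'via axis',(-180+np.degrees(np.arctan((x0+k*(360-y0)-200)/160))).round(2))
E
python3 - <<'E'
from h import *
for n in('top','scene'): white(cv2.imread(f'pics/{n}8.png'),n)
plan([-165],off=.024)
E
```

```text
top white yaw -173.1 n 40 res 0.11 off axis mm 1.05 via axis -171.62
scene white yaw -172.92 n 40 res 0.35 off axis mm -0.58 via axis -173.73
t 8.85 p [ 0.4746 -0.377   0.293 ] yaw 3.9 rp [ 1.8e+02 -1.5e-01] F [ 0.91 -0.11  0.32] q [-0.8   0.59  1.44  0.    1.11  0.7 ]
frame r,off mm 142.7 268.9 phi -176.0830907323785
row [ 98.3 246.3] turn 11.1
```

Both cameras give -173.0°, so 2.3° remains, about 1.3 mm of finger travel. Going back for a short nudge.

```bash
python3 -m creep '[[[15.4,38,0,0,0,-0.5],[15.4,38,0,0,0,-0.5],[15.4,38,0,0,0,-0.5],[15.4,38,0,0,0,-0.5],[15.4,38,0,0,0,-0.5]]]'
python3 -m creep '[[[13,38,0,0,0,0],[0,0,-8,0,0,0],[0,0,-8,0,0,0]]]'
python3 -c "
from h import *
s=robot.observe();print(([566,-137,230]-s['tool_pos']*1e3).round(1));plan([]);tilt()"
```

```text
time: 9.27
tool_pos: [0.5501, -0.1864, 0.292]
tool_rot: [-3.141, -0.003, 0.015]
contact_force: [0.5, 0.3, 0.5]
opening: 0.0004
time: 9.52
tool_pos: [0.5658, -0.1359, 0.2771]
tool_rot: [-3.139, -0.007, 0.029]
contact_force: [-0.3, -0.2, 0.3]
opening: 0.0004
[  0.2  -1.1 -47.1]
t 9.52 p [ 0.5658 -0.1359  0.2771] yaw 1.7 rp [-179.86   -0.38] F [-0.26 -0.2   0.35] q [-0.37  0.57  1.53  0.01  1.03  1.17]
frame r,off mm 33.8 35.9 phi -178.31355008953503
tilt fix [-0.15  0.38  0.  ] tips z 0.0991
```

```bash
python3 -m creep '[[[0,-1,-20,-0.1,0.4,0],[0,0,-18,0,0,0],[0,0,-7,0,0,0],[0,0,-1,0,0,0],[0,0,0,0,0,0]]]'
python3 -c "
from h import *
s=robot.observe();print(([565.6,-118,230]-s['tool_pos']*1e3).round(1));plan([]);tilt()"
```

```text
time: 9.93
tool_pos: [0.5649, -0.134, 0.227]
tool_rot: [-3.139, 0.004, 0.036]
contact_force: [-1.1, 0.1, 0.3]
opening: 0.0005
[ 0.7 16.   3. ]
t 9.93 p [ 0.5649 -0.134   0.227 ] yaw 2.1 rp [-179.83    0.21] F [-1.15  0.05  0.34] q [-0.37  0.63  1.58  0.    0.94  1.17]
frame r,off mm 34.9 33.8 phi -177.93199423256078
tilt fix [-0.16 -0.22 -0.  ] tips z 0.049
```

```bash
python3 -m creep '[[[0.3,6,1.5,-0.1,-0.1,-0.7],[0.3,5,0.5,0,0,-0.7],[0,0.5,0,0,0,0],[0,0,0,0,0,0]]]'
python3 -c "
from h import *
s=robot.observe();print(([565.6,-118,230]-s['tool_pos']*1e3).round(1));plan([]);tilt()"
```

```text
time: 10.27
tool_pos: [0.5659, -0.1228, 0.2315]
tool_rot: [-3.142, -0.001, 0.007]
contact_force: [-0.8, -0.7, 1.2]
opening: 0.0004
[-0.3  4.8 -1.5]
t 10.27 p [ 0.5659 -0.1228  0.2315] yaw 0.4 rp [-1.8e+02 -8.0e-02] F [-0.78 -0.72  1.24] q [-0.35  0.62  1.58  0.    0.94  1.22]
frame r,off mm 32.8 23.6 phi -179.61620517899186
tilt fix [-0.    0.08  0.  ] tips z 0.0535
```

```bash
python3 -m creep '[[[0,2,-0.6,0,0,0],[0,1.3,-0.4,0,0,0],[0,0.9,0,0,0,0],[0,0,0,0,0,0]]]'
python3 - <<'E'
from h import *
s=robot.observe();print(([565.6,-118,230]-s['tool_pos']*1e3).round(1));plan([]);tilt()
im=viewer.read_camera('scene'); ribang(im); ribang(cv2.imread('pics/scene8.png'))
E
```

```text
time: 10.6
tool_pos: [0.5662, -0.1183, 0.2322]
tool_rot: [3.14, -0.004, 0.007]
contact_force: [0.5, -0.5, -0.0]
opening: 0.0004
[-0.6  0.3 -2.2]
t 10.6 p [ 0.5662 -0.1183  0.2322] yaw 0.4 rp [179.93  -0.26] F [ 0.47 -0.49 -0.04] q [-0.34  0.62  1.58  0.    0.93  1.23]
frame r,off mm 32.4 19.1 phi -179.59451383806518
tilt fix [0.07 0.26 0.  ] tips z 0.0542
scene rect ((225.59616088867188, 247.48074340820312), (264.7567138671875, 124.53372955322266), 78.69007110595703)
left edge yaw -173.15160251384177 res 0.9
scene rect ((202.40646362304688, 250.6937255859375), (264.41253662109375, 65.41775512695312), 82.7468032836914)
left edge yaw -173.34450285785118 res 1.01
```

```bash
python3 -m creep '[[[-0.2,1.3,-1,0,0.2,0],[0,0,0,0,0,0]]]'
python3 - <<'E'
from h import *
plan([]);tilt()
im=viewer.read_camera('scene'); ribang(im)
E
```

```text
time: 10.82
tool_pos: [0.5664, -0.1173, 0.2317]
tool_rot: [3.139, -0.002, 0.007]
contact_force: [0.3, -0.0, 0.8]
opening: 0.0003
t 10.82 p [ 0.5664 -0.1173  0.2317] yaw 0.4 rp [ 1.7988e+02 -1.4000e-01] F [ 0.3  -0.03  0.78] q [-0.34  0.62  1.58 -0.    0.93  1.23]
frame r,off mm 32.3 18.1 phi -179.60521434111945
tilt fix [0.12 0.14 0.  ] tips z 0.0537
scene rect ((218.58766174316406, 248.22023010253906), (265.3114013671875, 122.64995574951172), 76.4295654296875)
left edge yaw -175.19535129463844 res 0.92
```

```bash
python3 -m creep '[[[0,0.4,-0.4,0,0,0],[0,0,0,0,0,0]]]'
python3 - <<'E'
from h import *
plan([]);im=viewer.read_camera('scene'); ribang(im)
E
python3 -m creep '[[[0,-10,0,0,0,0],[0,-5,15,0,0,0],[0,-10,35,0,0,0],[-15,-38,10,0,0,0],[-15,-38,0,0,0,0]]]'
python3 -m creep '[[[-15,-38,0,0,0,0],[-15,-38,0,0,0,0],[-15,-38,0,0,0,0],[-15,-38,0,0,0,0],[0,0,0,0,0,0]]]'
python3 - <<'E'
from h import *
plan([]); L=[]
for n,b in(("top",(325,160,440,255)),("scene",(195,145,320,245))):
    im=viewer.read_camera(n); cv2.imwrite(f'pics/{n}9.png',im); print(n,case(n,im,b)[0]); ribang(im,n) ; white(im,n); L.append(rect(n,im,D,.0455,.075,400))
cv2.imwrite('pics/r9.png',np.hstack(L))
E
```

```text
time: 11.03
tool_pos: [0.5663, -0.1172, 0.2316]
tool_rot: [3.139, -0.002, 0.007]
contact_force: [0.0, 0.0, 3.2]
opening: 0.0004
t 11.03 p [ 0.5663 -0.1172  0.2316] yaw 0.4 rp [ 1.7986e+02 -1.4000e-01] F [0.01 0.01 3.15] q [-0.34  0.62  1.58 -0.    0.93  1.23]
frame r,off mm 32.3 18.0 phi -179.60614620709723
scene rect ((223.12118530273438, 247.9661865234375), (265.0356750488281, 122.07980346679688), 79.15969848632812)
left edge yaw -175.25767310020578 res 0.83
time: 11.5
tool_pos: [0.5366, -0.2164, 0.2906]
tool_rot: [-3.14, 0.003, 0.017]
contact_force: [0.6, -1.0, -0.3]
opening: 0.0004
time: 11.92
tool_pos: [0.4708, -0.3794, 0.2916]
tool_rot: [3.139, 0.001, 0.014]
contact_force: [-0.1, -0.3, 0.2]
opening: 0.0007
t 11.92 p [ 0.4708 -0.3794  0.2916] yaw 0.8 rp [1.7987e+02 6.0000e-02] F [-0.07 -0.27  0.19] q [-0.8   0.59  1.45 -0.    1.1   0.75]
frame r,off mm 131.6 278.6 phi -179.20312008185056
top ((584.1416015625, -129.1087646484375), (213.477783203125, 158.2469024658203), 64.802490234375)
top rect ((204.37713623046875, 266.3740234375), (220.4336700439453, 50.62490463256836), 83.92041015625)
left edge yaw -174.0232394090082 res 0.91
top white yaw -174.5 n 40 res 0.21 off axis mm 1.08 via axis -172.97
scene ((584.506103515625, -128.3758087158203), (212.87362670898438, 157.8541717529297), 64.66175842285156)
scene rect ((201.38040161132812, 250.55943298339844), (264.0995788574219, 66.51422119140625), 84.84144592285156)
left edge yaw -175.2690055504238 res 0.86
scene white yaw -174.63 n 40 res 0.2 off axis mm -0.33 via axis -175.11
```

View pics/r9.png

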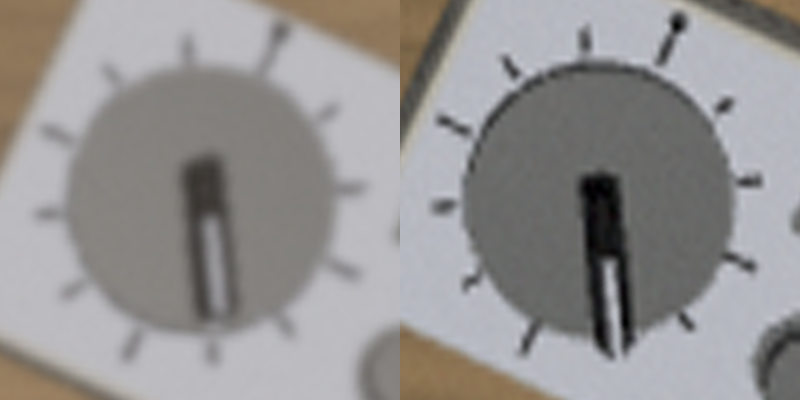

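Both cameras now give -174.55° against -175.3°, so the mark is about 0.7° short. In the left view the index is at (217,318) and the line at (212,350). Time is plentiful (12 of 48 s), so one more small nudge.

```bash
python3 -m creep '[[[16,38.5,0,0,0,0],[16,38.5,0,0,0,0],[16,38.5,0,0,0,0],[16,38.5,0,0,0,0],[16,38.5,0,0,0,0]]]'
python3 -m creep '[[[15,40,0,0,0,0],[0,4,-12,0,0,0],[0,0,-20,0,0,0],[0,0,-15,0,0,0],[0,0,-5,0,0,0]]]'
python3 -m creep '[[[0,0,0,0,0,0],[0,0,0,0,0,0]]]'
python3 -c "
from h import *
s=robot.observe();print(([566.3,-116.7,230.5]-s['tool_pos']*1e3).round(1));plan([]);tilt()"
```

```text
time: 12.43
tool_pos: [0.55, -0.1833, 0.2894]
tool_rot: [-3.139, 0.003, 0.005]
contact_force: [-0.1, -0.0, -0.1]
opening: 0.0007
time: 12.85
tool_pos: [0.5672, -0.1228, 0.2373]
tool_rot: [-3.136, -0.0, 0.027]
contact_force: [-1.1, 0.7, -1.0]
opening: 0.0003
time: 13.02
tool_pos: [0.5669, -0.1203, 0.236]
tool_rot: [-3.134, 0.003, 0.03]
contact_force: [0.4, 0.2, -0.6]
opening: 0.0009
[-0.6  3.6 -5.5]
t 13.02 p [ 0.5669 -0.1203  0.236 ] yaw 1.7 rp [-179.55    0.19] F [ 0.36  0.23 -0.56] q [-0.34  0.62  1.57  0.01  0.95  1.19]
frame r,off mm 32.3 20.4 phi -178.2734886129059
tilt fix [-0.44 -0.21 -0.  ] tips z 0.058
```

```bash
python3 -m creep '[[[0,-1.5,-4,-0.4,-0.2,-1.2],[0,0,-3,-0.1,0,0],[0,0,0,0,0,0]]]'
python3 -c "
from h import *
s=robot.observe();print(([566.3,-116.7,230.5]-s['tool_pos']*1e3).round(1));plan([]);tilt()"
```

```text
time: 13.27
tool_pos: [0.5673, -0.1221, 0.2303]
tool_rot: [3.139, -0.003, 0.007]
contact_force: [-0.0, 0.7, -0.5]
opening: 0.0005
[-1.   5.4  0.2]
t 13.27 p [ 0.5673 -0.1221  0.2303] yaw 0.4 rp [ 1.7984e+02 -1.7000e-01] F [-0.02  0.69 -0.53] q [-0.34  0.63  1.58 -0.    0.93  1.22]
frame r,off mm 31.4 23.0 phi -179.6233363598455
tilt fix [0.16 0.17 0.  ] tips z 0.0523
```

```bash
python3 -m creep '[[[-0.4,2.2,0,0.1,0.1,0],[-0.4,1.4,0,0,0,0],[0,0.6,0,0,0,0],[0,0,0,0,0,0]]]'
python3 -c "
from h import *
s=robot.observe();print(([566.3,-116.7,230.5]-s['tool_pos']*1e3).round(1));plan([]);tilt();im=viewer.read_camera('scene'); ribang(im)"
```

```text
time: 13.6
tool_pos: [0.5666, -0.1187, 0.2315]
tool_rot: [3.14, -0.003, 0.005]
contact_force: [0.1, -0.1, -0.2]
opening: 0.0004
[-0.3  2.  -1. ]
t 13.6 p [ 0.5666 -0.1187  0.2315] yaw 0.3 rp [179.91  -0.18] F [ 0.13 -0.11 -0.17] q [-0.34  0.62  1.58 -0.    0.93  1.23]
frame r,off mm 32.1 19.6 phi -179.73819889366683
tilt fix [0.09 0.18 0.  ] tips z 0.0536
scene rect ((230.58587646484375, 247.07986450195312), (265.87591552734375, 128.33999633789062), 81.57302856445312)
left edge yaw -175.19130481653994 res 0.93
```

```bash
python3 -m creep '[[[0,1.5,-0.3,0,0,0],[0,0.6,0,0,0,0],[0,0,0,0,0,0]]]'
python3 -c "
from h import *
s=robot.observe();print(([566.3,-116.7,230.5]-s['tool_pos']*1e3).round(1));plan([]);tilt();im=viewer.read_camera('scene'); ribang(im)"
```

```text
time: 13.9
tool_pos: [0.5666, -0.1169, 0.2316]
tool_rot: [3.139, -0.004, 0.005]
contact_force: [0.2, -0.5, -0.7]
opening: 0.0006
[-0.3  0.2 -1.1]
t 13.9 p [ 0.5666 -0.1169  0.2316] yaw 0.3 rp [179.85  -0.21] F [ 0.18 -0.5  -0.68] q [-0.34  0.62  1.58 -0.    0.93  1.23]
frame r,off mm 32.0 17.8 phi -179.73562350266695
tilt fix [0.15 0.21 0.  ] tips z 0.0536
scene rect ((220.44845581054688, 248.34725952148438), (265.0069580078125, 124.63506317138672), 78.46537780761719)
left edge yaw -175.88229678527028 res 0.62
```

```bash
python3 -m creep '[[[0,-10,0,0,0,0],[0,-5,15,0,0,0],[0,-10,20,0,0,0],[-17,-18,0,0,0,0],[-17,-18,0,0,0,0]]]'
python3 -m creep '[[[0,0,0,0,0,0]]]'
python3 - <<'E'
from h import *
s=robot.observe();print((np.r_[B,.23]*1e3-s['tool_pos']*1e3).round(1));plan([]);tilt();im=viewer.read_camera('scene'); ribang(im);white(im,'scene')
for n in('scene','top'):
    P=rect(n,cv2.imread(f'pics/{n}9.png'),B,.0465,.025,200); g=cv2.medianBlur(cv2.cvtColor(P,6),5)
    k=(g<150).astype(np.uint8)*255; c=[c for c in cv2.findContours(k,0,1)[0] if cv2.contourArea(c)>3000]
    for q in c: m,r=cv2.minEnclosingCircle(q); print(n,'button at',B+(100-np.array(m[::-1]))*.25e-3,'r mm',r*.25)
E
```

```text
time: 14.37
tool_pos: [0.5337, -0.1787, 0.2669]
tool_rot: [3.14, -0.004, 0.01]
contact_force: [-0.2, 0.5, -0.5]
opening: 0.0007
time: 14.45
tool_pos: [0.532, -0.1816, 0.2674]
tool_rot: [3.139, -0.003, 0.008]
contact_force: [0.3, -0.4, -0.1]
opening: 0.0003
[  0.7   4.3 -37.4]
t 14.45 p [ 0.532  -0.1816  0.2674] yaw 0.5 rp [179.86  -0.2 ] F [ 0.26 -0.41 -0.1 ] q [-0.47  0.55  1.6  -0.    0.99  1.1 ]
frame r,off mm 67.2 82.1 phi -179.53420743796858
tilt fix [0.14 0.2  0.  ] tips z 0.0894
scene rect ((200.31983947753906, 251.20245361328125), (263.3760070800781, 66.2055435180664), 85.3734359741211)
left edge yaw -175.92608324570304 res 0.57
scene white yaw -174.94 n 40 res 0.34 off axis mm -0.45 via axis -175.59
scene button at [ 0.53592866 -0.1756873 ] r mm 21.108646392822266
top button at [ 0.53195142 -0.17634314] r mm 19.255300521850586
```

The dial is at about -175.1° against -175.3°, so it is set. The button position agrees with the case frame. Now the press.

```bash
python3 -m creep '[[[0.7,4.3,-10,0.1,0.2,0],[0,0,-14,0,0,0],[0,0,-10,0,0,0],[0,0,-2,0,0,0],[0,0,0,0,0,0]]]'
python3 -c "
from h import *
s=robot.observe();print((np.r_[B,.23]*1e3-s['tool_pos']*1e3).round(1));plan([]);tilt()"
```

```text
time: 14.92
tool_pos: [0.5348, -0.1749, 0.2278]
tool_rot: [-3.14, -0.001, 0.007]
contact_force: [0.5, 0.7, 0.4]
opening: 0.0002
[-2.2 -2.4  2.2]
t 14.92 p [ 0.5348 -0.1749  0.2278] yaw 0.4 rp [-1.7992e+02 -4.0000e-02] F [0.45 0.67 0.43] q [-0.45  0.61  1.63  0.    0.9   1.11]
frame r,off mm 64.3 75.5 phi -179.58258222768146
tilt fix [-0.08  0.04  0.  ] tips z 0.0498
```

```bash
python3 -m creep '[[[-2,-2,0,0,0,0],[0,0,-3,0,0,0],[0,0,-2,0,0,0],[0,0,-2,0,0,0]]]'
python3 -m creep '[[[0,0,-2,0,0,0],[0,0,-2,0,0,0]]]'
python3 -c "
from h import *
s=robot.observe();print((np.r_[B,.23]*1e3-s['tool_pos']*1e3).round(1));plan([]);tilt()"
```

```text
time: 15.25
tool_pos: [0.5333, -0.1761, 0.2208]
tool_rot: [-3.14, -0.0, 0.009]
contact_force: [-1.6, 0.8, 4.1]
opening: 0.0006
time: 15.42
tool_pos: [0.5333, -0.1761, 0.2193]
tool_rot: [-3.141, -0.001, 0.009]
contact_force: [-8.9, 3.4, 28.4]
opening: 0.0006
[-0.7 -1.3 10.7]
t 15.42 p [ 0.5333 -0.1761  0.2193] yaw 0.5 rp [-1.7996e+02 -8.0000e-02] F [-8.9   3.41 28.37] q [-0.46  0.62  1.64  0.    0.88  1.1 ]
frame r,off mm 65.9 76.5 phi -179.46216344718755
tilt fix [-0.04  0.08  0.  ] tips z 0.0413
```

The button is at its stop: tips at 41.3 mm and 28 N up. Releasing straight up and withdrawing.

```bash
python3 -m creep '[[[0,0,4,0,0,0],[0,0,12,0,0,0],[0,0,30,0,0,0],[0,0,30,0,0,0],[-15,-38,5,0,0,0]]]'
python3 -m creep '[[[-15,-38,0,0,0,0],[-15,-38,0,0,0,0],[-15,-38,0,0,0,0],[-15,-38,0,0,0,0],[0,0,0,0,0,0]]]'
python3 - <<'E'
from h import *
plan([]); L=[]
for n,b in(("top",(325,160,440,255)),("scene",(195,145,320,245))):
    im=viewer.read_camera(n); cv2.imwrite(f'pics/{n}10.png',im); print(n,case(n,im,b)[0]); ribang(im,n) ; white(im,n); L.append(rect(n,im,C,.0455,.12,400))
cv2.imwrite('pics/r10.png',np.hstack(L))
E
```

```text
time: 15.83
tool_pos: [0.5193, -0.2095, 0.3028]
tool_rot: [-3.138, -0.001, 0.015]
contact_force: [2.0, -1.6, -0.0]
opening: 0.0005
time: 16.25
tool_pos: [0.4561, -0.3701, 0.308]
tool_rot: [3.134, -0.011, 0.018]
contact_force: [0.2, 0.3, 0.2]
opening: 0.0006
t 16.25 p [ 0.4561 -0.3701  0.308 ] yaw 1.0 rp [179.59  -0.62] F [0.22 0.29 0.2 ] q [-0.81  0.54  1.49  0.    1.1   0.74]
frame r,off mm 147.3 268.5 phi -178.9570211440981
top ((584.0988159179688, -129.06857299804688), (213.43272399902344, 158.2436981201172), 64.76707458496094)
top rect ((202.43869018554688, 266.03173828125), (222.26748657226562, 48.67144775390625), 85.84036254882812)
left edge yaw -174.9025129501115 res 0.74
top white yaw -175.48 n 40 res 0.19 off axis mm 1.2 via axis -173.78
scene ((584.484375, -128.36550903320312), (212.87362670898438, 157.80609130859375), 64.66175842285156)
scene rect ((200.57135009765625, 250.75628662109375), (264.35943603515625, 66.12451171875), 85.41390228271484)
left edge yaw -176.16455851720877 res 0.69
scene white yaw -174.93 n 40 res 0.35 off axis mm -0.43 via axis -175.55
```

View pics/r10.png

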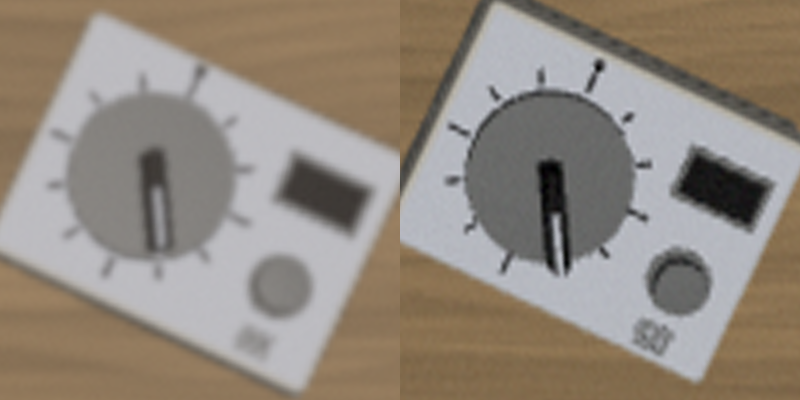

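The index end at (158,248) lines up with the 25-minute line at (157,271). The button at (280,285) is up again and the case is where it was. Handing in.

```bash
python3 -c "
from cell import robot
print(robot.hand_in())"
```

```text
the job is handed in; nothing more can be done
None
```

The timer is set to 25 minutes and started, and I handed the job in at about 16 s. `hand_in()` gives no verdict, so the checks below are my own.

- **Dial:** I pushed the rib round clockwise from about 12° with the closed fingertips on its counter-clockwise side only, in three passes. The last two were small nudges after measuring with the fingers clear. At the end the white line reads -175.5° (top camera) and -174.9° (scene camera), against -175.3° for the 25-minute line.
- **Dial measurements that disagree:** The cruder edge fits spread from -174.9° to -176.2°. Readings taken relative to the dial's axis spread from -173.8° to -175.6°, which is within the 2 mm calibration error.
- **Start button:** I pressed it once, after the dial was set. The fingertips went to 41.3 mm above the desk, where the button meets its stop. The force rose to about 28 N upwards with about 9 N sideways, which was harder than needed. After release the button looks up again in the last picture.
- **Timer and desk:** The case stayed within about 0.3 mm and 0.1° of where it started. I never went near the mug, power bank or stapler, but I did not measure them again at the end.
- **Approach error:** The fingertips turned out thinner than I had assumed, so the rib lagged behind the finger at first. I saw this in a picture and corrected for it.

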